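# Roll a clay tube into the cut-off cradle and bring it up to the end stop

### The job

Roll the long, brittle, dry clay tube lying on the bench along by its side, up over the low ramp and down into the vee of the wooden cut-off cradle, then push gently on its free end, along the vee, until its other end meets the cradle's end stop, ready for the saw. Only push it with the fingertips or the outside of the fingers: never pinch or lift it, and leave the things around it where they are.

Things in the scene. Friction and masses are not known exactly. Their poses are not given: they have to be found in the camera images.
- tube: The tube to move: plain off-white bone-dry clay tube, 44 mm outer diameter, 110 mm long, 34 mm bore, 0.12 to 0.2 kg, lying on its side. Origin at its centre on its axis, 22 mm above the bench. Its x axis runs along it; y and z turn with it as it rolls. It lies on the ramp side, 125 to 170 mm from the vee, up to 0.28 rad out of line. Its dusty skin is slippery (friction about 0.4); it rolls easily and coasts a little.
- cradle: Wooden V-shaped cradle, screwed to the bench, does not move. Origin on the bench below the vee's bottom line, mid-length. x runs along the vee, towards the end stop; y points to the ramp side, where the tube lies; z up. Across it (y, z in mm): ramp from (70, 0) up to the crest (21 to 18, 13), down to the vee's bottom (0, 3), rear face at 45 degrees up to (-36, 39), flat to -56, foot 10 high to -77.
- crest (a point): Middle of the crest between ramp and vee, 13 mm above the bench, 20 mm from the vee's bottom line. The crest runs along the cradle's x for the vee's whole 120 mm (x = -60 to +60); the -x end of the vee, on the right seen from the robot, is open. A 3 mm saw slot crosses the cradle at x = -25.
- stop (a point): Point on the end stop's face (at cradle x = +60 mm) that the middle of a seated tube's end meets. The stop is an upright plate across the vee's left end, 48 mm high, 12 mm thick, from cradle y = -56 to +32 mm. Squared up and rolled straight in, the tube comes down with its end 18 to 34 mm short of it.
- seat (a point): Where the tube's centre is when it rests on both vee faces and its end is against the stop: cradle x = +5, y = +3.6, z = 30.5 mm. The tube's outer end is then 55 mm from this point, towards cradle -x.
- cut_tube: Bystander: a shorter tube already cut, of the same clay and diameter, 85 mm tall, standing upright on the bench to the left of the tube. Origin at the centre of its foot, z up.
- sanding_block: Bystander: dark red sanding block, 60 x 95 x 26 mm, lying on the bench to the left of the work. Origin at the centre of its underside.
- fish: Bystander: off-white bisque fish figure with a curled tail, 66 x 133 x 90 mm, standing well to the left of the tube. Origin at the centre of its underside.
- modelling_tool: Bystander: thin dark wooden modelling tool, 156 mm long, 12 mm thick, lying on the bench farther to the left. Origin at the centre of its underside.
Things that resemble listed ones, but are neither listed nor needed, are in the scene too. Leave any blue or orange look-alike of the tube alone.

How it is judged:
On the way:
1. the tube has rolled on its side along the bench, a good part of a turn (angle between tube's own z axis and vertical above 1 rad and height (world z) of tube below 0.029 m and angle between tube's own x axis and vertical between 1.4 and 1.74 rad), for 0.1 s.
At the end, for the whole second after the job is handed in: The tube lies at rest in the vee on both faces (axis within 4 mm of its seated place across and in height, within 0.05 rad of the vee's direction), with its end within 4 mm of the end stop, and the robot is clear of it (y of tube in the frame of seat between -0.004 and 0.004 m and z of tube in the frame of seat between -0.004 and 0.004 m and x of tube in the frame of seat between -0.004 and 0.004 m and angle between the x axis of tube and the x axis of cradle, either way round below 0.05 rad and linear speed of tube below 0.01 m/s); the robot touches nothing.
It fails at once if the tube is lifted (its axis more than 50 mm above the bench) (height (world z) of tube above 0.05 m).
It fails at once if the brittle tube is pinched or pushed with more than 35 N (contact force between the fingers and tube above 35 N).
It fails at once if the cut tube is moved by more than 15 mm or knocked over (distance of cut_tube from where it was at the start of the episode above 0.015 m or angle between cut_tube's own z axis and vertical above 0.3 rad).
It fails at once if the sanding block, the fish or the modelling tool is moved by more than 15 mm (distance of any of sanding_block, fish, modelling_tool from where it was at the start of the episode above 0.015 m).
It also fails if it takes over 67 s, if anything falls off the work surface, if the arm or the gripper's body presses on something with over 40 N, if the wrist force passes 120 N, or if a joint passes its speed limit or range.

### The arm

A 7-joint arm with a two-finger parallel gripper is mounted at the origin on the work surface; the furniture and walls round the work are solid. World frame = base frame: x ahead of the robot, y to its left, z up, the work surface at z = 0. Lengths are in m, angles in rad, forces in N, time in s.
With the tool pointing down it reaches from about 0.35 to 0.9 m from the base axis. Payload 7.2 kg.
Tool frame: the origin (TCP) lies between the finger pads; the fingertips stand 8 mm ahead of it and the grasp point (between the pads) lies 11 mm behind it; z points along the fingers, y is the line along which they close (so a half turn about z gives the same grasp; the last joint's range is limited). The gripper opens to 85 mm and grips with 20 to 120 N. Pads are 22 mm wide; open, the fingers measure 114 mm over their backs; the gripper's body (76 mm by 85 mm) begins 54 mm behind the grasp point. The pads swing forward as they close: fully open they stand 13 mm farther back than shut.
Start: joints at [-1.252, 0.411, -0.013, 1.596, 0.006, 1.134, -0.082], TCP at [0.236, 0.579, 0.239] pointing down, gripper open.
Joint ranges: [-2.95, 2.95], [-0.29, 1.99], [-1.47, 1.44], [0.14, 2.54], [-1.03, 4.17], [0.13, 1.85], [-2.86, 2.86]. Speed limits (rad/s): [2.39, 2.39, 3.01, 3.01, 3.14, 3.14, 3.14].

### API

Orientations are given as [roll, pitch, yaw] about the fixed x, y, z axes, in that order (R = Rz(yaw) Ry(pitch) Rx(roll)).
In Python, from rig import manip, vision, spotter gives the robot as it stands.
- The arm moves only by the tool drive_tool, never from a script. Its argument "commands" is a list of rows, each a list of 3 entries, a list of its own where there are three numbers: the closure in counts, from 0 (fully open) to 255 (shut), then the shift along the tool's x, y, z in m, then the turn, a rotation vector about the tool's x, y, z in degrees. In form: [[gripper, [tx, ty, tz], [rx, ry, rz]], ...]. A call has 1 to 5 rows; each row is the pose to reach, as a shift and turn from the pose commanded when the call began, along the tool's axes at that moment; what a row does not reach only later rows make up. A row lasts 1/12 s, in which the tool goes at most 41.7 mm and 7.16 degrees, less where a joint would pass 70% of its speed; a pose out of reach is approached as far as the arm can. A call with a gripper value outside its range is refused whole. The fingers move at their own pace and stop on an object; "newtons" is the grip in N (left out, the last holds). Time passes only in rows, so rows that repeat a pose let the fingers close. It gives the time, the measured TCP pose, the force, the opening and the grip force at its end, in the units of the state.
- manip.state(): the state, without advancing time (a new reading comes with each control period).
- vision.camera(name): name is "scene" or "side" or "wrist"; returns a dict with "color" (400x640x3 uint8, blue, green, red), "mtx" (3x3 intrinsics, pixels), "R" (3x3) and "t" (3): a world point X has camera coordinates R X + t. Camera axes: x right, y down, z forward; pixel columns grow to the right and rows downward; lengths in m; the calibration is good to about 2 mm. A picture is of the moment at which its call begins. There is no depth.
- manip.job_done(): hands the job in; it is judged then, once.
Trained networks look in the newest picture that a camera, given by its name, has taken for a name from the list of things; names that differ only in an ending like _2 or _b are one class to them, and where a whole thing is asked for, a point or a joint stands for the part that bears it (a point fixed in the world has none). Each returns a list of dicts, best first, with "score" (0 to 1); they miss things now and then, are a little off and sometimes report something else, mostly with a low value. They report only what shows in the picture. A call takes as long as a camera call. They do not tell look-alikes from the thing itself.
- spotter.trace(camera, query): "pixels" (400x640 bool, what is visible of it) and "box" ([left, top, right, bottom] in pixels, round what is visible of it).
- spotter.place_of(camera, query): "centre" ([column, row] in pixels: a listed point, or the origin of a listed thing).
The state is a dict: "t": time; "joints": joint angles; "joint_velocities": joint speeds; "effort": joint torques, N m; "tool_pos": TCP position; "orientation": TCP orientation; "ft_force": force on the tool from outside, world axes, zero at the start; "ft_torque": the same for the moment, N m; "opening": opening from 0.0 (shut) to 1.0 (fully open); "finger_force": force on a finger pad.
Only numpy, scipy, OpenCV 4.12 (cv2) and the standard library are available. Lean on these libraries where they do the work, as an engineer would, in place of code of your own. Each camera call takes 0.05 s, during which the arm holds its last target. There are 200 camera calls.

## Working session

There is one attempt and no reset: what is moved stays moved. The work goes in short steps, Python scripts to look and compute and a tool call to move; the robot and the scene stay as the last step left them, time stands still between calls to the robot, and variables do not carry over. Pictures are saved under pics/ and viewed, at most 10 in all, crops included, and the job is handed in when it is done.

Besides the shell and the picture viewer there is one more tool, called after ">>>" by a JSON object that holds its "fn" and its "kwargs". drive_tool: Moves the arm, as the interface text tells. Its arguments: {"type":"object","properties":{"commands":{"type":"array","items":{"type":"array"}},"newtons":{"type":"number"}},"required":["commands"]}

```bash
mkdir -p pics; ls; cat > h.py <<'E'
import numpy as np, cv2
from rig import manip, vision, spotter
def ray(c,p):
    d=c["R"].T@np.linalg.inv(c["mtx"])@np.array([p[0],p[1],1.]); return -c["R"].T@c["t"],d
def atz(c,p,z):
    o,d=ray(c,p); return o+d*(z-o[2])/d[2]
def tri(c1,p1,c2,p2):
    P=lambda c:c["mtx"]@np.c_[c["R"],c["t"]]
    X=cv2.triangulatePoints(P(c1),P(c2),np.float64(p1).reshape(2,1),np.float64(p2).reshape(2,1)); return (X[:3]/X[3]).ravel()
E
python3 - <<'E'
from h import *
s=manip.state(); print(s["t"],s["tool_pos"],s["orientation"])
C={n:vision.camera(n) for n in("scene","side")}
for n,c in C.items():
    cv2.imwrite(f"pics/{n}0.png",c["color"]); print(n,(-c["R"].T@c["t"]).round(3))
    for q in("tube","cut_tube"):
        for r in spotter.trace(n,q)[:4]: print(n,q,round(r["score"],2),r["box"])
    for q in("tube","cradle","crest","stop","seat","cut_tube","sanding_block","fish"):
        for r in spotter.place_of(n,q)[:3]:
            z=dict(tube=.022,crest=.013,stop=.0305,seat=.0305).get(q,0)
            print(n,q,round(r["score"],2),np.round(r["centre"],1),atz(c,r["centre"],z).round(3))
E
```

```text
pics
0.0 [0.23558197 0.57838469 0.2384543 ] [-3.13999017e+00  8.14120343e-05  2.75490144e+00]
scene [-0.114  0.83   0.615]
scene tube 0.86 [343.0, 179.3, 382.4, 204.8]
scene tube 0.74 [351.7, 158.7, 384.4, 177.3]
scene tube 0.62 [403.0, 174.5, 430.4, 190.8]
scene cut_tube 0.59 [308.7, 167.4, 323.8, 201.8]
scene cut_tube 0.22 [330.9, 138.4, 362.9, 167.0]
scene tube 0.97 [367.  169.9] [ 0.368 -0.278  0.022]
scene tube 0.88 [422.2 183.4] [ 0.184 -0.286  0.022]
scene tube 0.7 [361.3 189. ] [ 0.327 -0.152  0.022]
scene cradle 0.95 [338.6 158.4] [ 0.512 -0.348  0.   ]
scene crest 0.76 [339.8 152.6] [ 0.519 -0.369  0.013]
scene stop 0.64 [326.4 149.9] [ 0.552 -0.329  0.03 ]
scene stop 0.2 [283.4 193.1] [0.5   0.005 0.03 ]
scene seat 0.62 [340.5 151.4] [ 0.504 -0.345  0.03 ]
scene cut_tube 0.57 [319.3 196. ] [ 0.431 -0.081  0.   ]
scene sanding_block 0.67 [284.3 191.6] [ 0.535 -0.047  0.   ]
side [ 1.046 -0.024  1.254]
side tube 0.89 [206.4, 198.8, 242.7, 225.5]
side tube 0.8 [263.7, 180.7, 282.4, 213.6]
side tube 0.67 [215.1, 149.8, 238.4, 181.0]
side cut_tube 0.61 [290.4, 209.3, 308.2, 236.5]
side tube 0.73 [223.6 210.8] [ 0.375 -0.289  0.022]
side tube 0.7 [226.9 162.6] [ 0.19  -0.293  0.022]
side tube 0.59 [272.8 197.2] [ 0.327 -0.135  0.022]
side cradle 0.78 [197.7 252. ] [ 0.505 -0.36   0.   ]
side crest 0.75 [201.2 243.5] [ 0.483 -0.349  0.013]
side stop 0.89 [216.1 254.8] [ 0.528 -0.296  0.03 ]
side seat 0.93 [200.3 249.4] [ 0.51  -0.345  0.03 ]
side seat 0.41 [426.5 254.7] [0.536 0.331 0.03 ]
side cut_tube 0.54 [295.  226.3] [ 0.421 -0.064  0.   ]
side sanding_block 0.64 [300.8 258. ] [ 0.529 -0.046  0.   ]
side fish 0.93 [427.  255.9] [0.527 0.341 0.   ]
```

```bash
python3 - <<'E'
import cv2,numpy as np
a=cv2.imread("pics/scene0.png")[110:230,270:450]; b=cv2.imread("pics/side0.png")[140:290,140:320]
cv2.imwrite("pics/v1.png",np.vstack([cv2.resize(a,None,fx=2.2,fy=2.2,interpolation=2)[:264,:396],cv2.resize(b,None,fx=2.2,fy=2.2,interpolation=2)]))
E
```

```text
(no output)
```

View pics/v1.png

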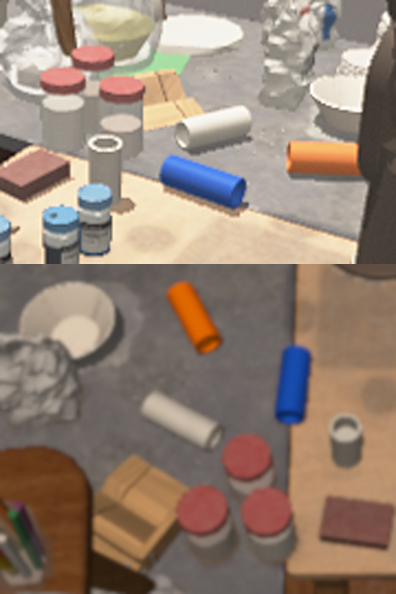

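The view shows the white tube at side pixel (223,211) and the cradle at about (203,253), with its stop on the right. Jars with red lids stand near (253,229), by the stop. I'll move over for a closer wrist view.

>>> {"fn": "drive_tool", "kwargs": {"commands": [[0, [-0.026, -0.03, -0.008], [0, 0, 0]], [0, [-0.052, -0.06, -0.016], [0, 0, 0]], [0, [-0.078, -0.09, -0.024], [0, 0, 0]], [0, [-0.104, -0.12, -0.032], [0, 0, 0]], [0, [-0.13, -0.15, -0.04], [0, 0, 0]]]}}

```text
t: 1.52
tool_pos: [0.2999, 0.389, 0.2796]
orientation: [3.141, -0.0, 2.755]
ft_force: [0.7, 0.4, 0.3]
opening: 1.004
finger_force: 0.0
```

>>> {"fn": "drive_tool", "kwargs": {"commands": [[0, [-0.026, -0.03, -0.004], [0, 0, 0]], [0, [-0.052, -0.06, -0.008], [0, 0, 0]], [0, [-0.078, -0.09, -0.012], [0, 0, 0]], [0, [-0.104, -0.12, -0.016], [0, 0, 0]], [0, [-0.13, -0.15, -0.02], [0, 0, 0]]]}}

```text
t: 1.93
tool_pos: [0.3636, 0.201, 0.2998]
orientation: [3.141, 0.0, 2.755]
ft_force: [1.1, 0.2, 0.3]
opening: 0.999
finger_force: 0.0
```

>>> {"fn": "drive_tool", "kwargs": {"commands": [[0, [-0.02, -0.034, 0], [0, 0, 0]], [0, [-0.04, -0.068, 0], [0, 0, 0]], [0, [-0.06, -0.102, 0], [0, 0, 0]], [0, [-0.07, -0.136, 0], [0, 0, 0]], [0, [-0.08, -0.17, 0], [0, 0, 0]]]}}

```text
t: 2.35
tool_pos: [0.3732, 0.0133, 0.2995]
orientation: [3.141, 0.0, 2.754]
ft_force: [1.2, 0.5, -0.7]
opening: 0.998
finger_force: 0.0
```

>>> {"fn": "drive_tool", "kwargs": {"commands": [[0, [-0.02, -0.034, 0], [0, 0, 0]], [0, [-0.04, -0.068, 0], [0, 0, 0]], [0, [-0.06, -0.102, 0], [0, 0, 0]], [0, [-0.08, -0.136, 0], [0, 0, 0]], [0, [-0.1, -0.17, 0], [0, 0, 0]]]}}

```text
t: 2.77
tool_pos: [0.4016, -0.182, 0.2999]
orientation: [3.14, 0.002, 2.755]
ft_force: [0.1, -0.1, -1.1]
opening: 0.999
finger_force: 0.0
```

>>> {"fn": "drive_tool", "kwargs": {"commands": [[0, [-0.02, -0.03, 0], [0, 0, 0]], [0, [-0.04, -0.06, 0], [0, 0, 0]], [0, [-0.055, -0.09, 0], [0, 0, 0]], [0, [-0.055, -0.09, 0], [0, 0, 0]]]}}

```text
t: 3.1
tool_pos: [0.4181, -0.2903, 0.2997]
orientation: [-3.137, 0.002, 2.749]
ft_force: [-0.5, 0.9, 0.2]
opening: 1.0
finger_force: 0.0
```

```bash
python3 - <<'E'
from h import *
s=manip.state(); print(s["t"],s["tool_pos"],s["joints"].round(2) if hasattr(s["joints"],"round") else s["joints"])
n="wrist";c=vision.camera(n); cv2.imwrite("pics/w1.png",c["color"]); print((-c["R"].T@c["t"]).round(3))
for r in spotter.trace(n,"tube")[:3]:
    m=np.uint8(r["pixels"]); b=cv2.minAreaRect(np.argwhere(m)[:,::-1].astype(np.float32)); print(r["score"],b,r["box"])
    for p in cv2.boxPoints(b): print(p.round(0),atz(c,p,.022).round(4))
for q in("tube","cradle","crest","stop","seat"):
    for r in spotter.place_of(n,q)[:2]:
        z=dict(tube=.022,crest=.013,stop=.0305,seat=.0305).get(q,0)
        print(q,round(r["score"],2),np.round(r["centre"],1),atz(c,r["centre"],z).round(4))
E
```

```text
3.1 [ 0.41807208 -0.29025992  0.29965586] [-0.25  0.2   0.89  1.83 -0.16  1.19  1.88]
[ 0.355 -0.264  0.434]
0.89 ((420.9088439941406, 39.116947174072266), (90.42465209960938, 44.702762603759766), 76.60750579833984) [391.9, 0.6, 454.5, 89.6]
[389.   0.] [ 0.2796 -0.1562  0.022 ]
[432. -10.] [ 0.2881 -0.1106  0.022 ]
[453.  78.] [ 0.3806 -0.1151  0.022 ]
[410.  88.] [ 0.3723 -0.1637  0.022 ]
0.77 ((306.39410400390625, 136.77317810058594), (99.63117980957031, 38.93772888183594), 7.800187587738037) [255.3, 111.9, 356.6, 163.9]
[254. 149.] [ 0.3668 -0.3564  0.022 ]
[260. 111.] [ 0.3292 -0.3315  0.022 ]
[358. 124.] [ 0.3872 -0.2315  0.022 ]
[353. 163.] [ 0.427  -0.2535  0.022 ]
0.55 ((265.5, 14.499998092651367), (54.99999237060547, 28.999996185302734), 0.0) [235.9, 0.6, 295.0, 26.0]
[238.  29.] [ 0.2427 -0.3166  0.022 ]
[238.   0.] [ 0.2176 -0.3042  0.022 ]
[293.   0.] [ 0.2401 -0.25    0.022 ]
[293.  29.] [ 0.2657 -0.2613  0.022 ]
tube 0.65 [305.4 136.9] [ 0.3768 -0.2944  0.022 ]
tube 0.6 [419.8  29.8] [ 0.3194 -0.1345  0.022 ]
cradle 0.73 [310.4 246.9] [ 0.5157 -0.3479  0.    ]
crest 0.81 [310.6 236.5] [ 0.4975 -0.3394  0.013 ]
stop 0.68 [352.3 258.7] [ 0.5398 -0.2988  0.0305]
seat 0.78 [307.9 250.3] [ 0.5075 -0.3467  0.0305]
```

View pics/w1.png

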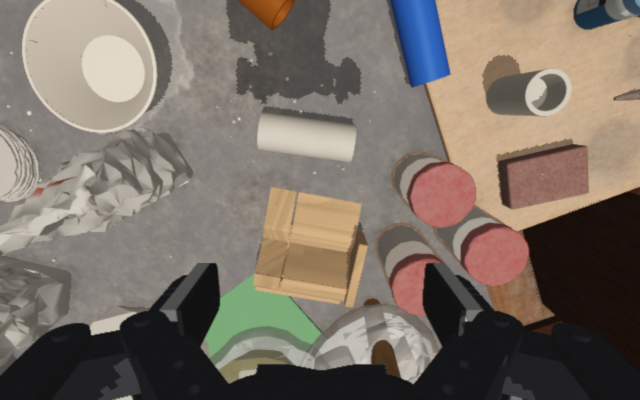

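```bash
python3 - <<'E'
from h import *
c=vision.camera("wrist")
P=lambda u,v,z:atz(c,(u,v),z)
a,b=P(271,188,0),P(361,203,0); d=(b-a)[:2]; print("ramp edge",a.round(4),b.round(4),np.linalg.norm(d).round(4),np.degrees(np.arctan2(d[1],d[0])))
cr=[P(262,239,.013),P(352,252,.013)]; print("crest?",np.round(cr,4))
K={q:spotter.place_of("wrist",q)[0]["centre"] for q in("crest","stop","seat")}
w={q:P(*p,.013 if q=="crest" else .0305) for q,p in K.items()}; print(w)
th=np.arctan2(d[1],d[0]); ex=np.array([np.cos(th),np.sin(th)]); ey=np.array([-ex[1],ex[0]])
mid=(a+b)[:2]/2
o=mid-.07*ey; print("origin from edge",o)
for q,p in w.items(): print(q,((p[:2]-o)@ex).round(4),((p[:2]-o)@ey).round(4))
for n,(u,v,z) in dict(tL=(257,130,.022),tR=(356,144,.022),jar1=(394,172,0),jar2=(378,262,0),jar1lid=(412,195,.08),jar2lid=(390,285,.08),bagL=(192,170,.03)).items():
    p=P(u,v,z)[:2]-o; print(n,(p@ex).round(4),(p@ey).round(4))
s=manip.state(); print(s["tool_pos"],s["orientation"],s["t"])
p=s["tool_pos"][:2]-o; print("tool",p@ex,p@ey)
E
```

```text
ramp edge [ 0.4224 -0.3535  0.    ] [ 0.4851 -0.2525  0.    ] 0.1188 58.16572835020758
crest? [[ 0.4783 -0.3898  0.013 ]
 [ 0.5399 -0.287   0.013 ]]
{'crest': array([ 0.49106934, -0.33656703,  0.013     ]), 'stop': array([ 0.54286006, -0.29976764,  0.0305    ]), 'seat': array([ 0.50879737, -0.3457431 ,  0.0305    ])}
origin from edge [ 0.51323824 -0.33994183]
crest -0.0088 0.0206
stop 0.0498 -0.004
seat -0.0073 0.0007
tL -0.0823 0.1417
tR 0.0353 0.1455
jar1 0.0927 0.1174
jar2 0.0994 -0.0086
jar1lid 0.0977 0.1076
jar2lid 0.0985 -0.0001
bagL -0.1514 0.0832
[ 0.41906381 -0.28332127  0.29945508] [3.14095617e+00 4.21614062e-04 2.75607688e+00] 3.65
tool -0.0015700826195917726 0.10987376883761278
```

The wrist view shows the tube lying from (259,130) to (356,144), almost in line with the cradle. The ramp edge runs (271,188)–(361,203), the stop is at about (355,270), and the jars are well outside the path. I'll turn the tool to line up with the cradle and descend behind the tube.

>>> {"fn": "drive_tool", "kwargs": {"commands": [[60, [0.03, -0.002, 0.0], [0, 0, 5]], [60, [0.06, -0.004, 0.01], [0, 0, 9.7]], [60, [0.0875, -0.0077, 0.04], [0, 0, 9.7]], [60, [0.0875, -0.0077, 0.08], [0, 0, 9.7]], [60, [0.0875, -0.0077, 0.12], [0, 0, 9.7]]]}}

```text
t: 4.07
tool_pos: [0.3352, -0.2575, 0.1799]
orientation: [3.135, 0.006, 2.586]
ft_force: [2.4, 1.8, 0.7]
opening: 0.762
finger_force: 0.0
```

```bash
python3 - <<'E'
from h import *
c=vision.camera("wrist"); cv2.imwrite("pics/w2.png",c["color"])
s=manip.state(); print(s["t"],s["tool_pos"],s["orientation"],s["opening"])
o=np.array([.5132,-.3399]);ex=np.array([.527,.850]);ey=np.array([-.85,.527])
p=s["tool_pos"][:2]-o; print("tool",p@ex,p@ey)
r=spotter.place_of("wrist","tube")
for k in r[:3]:
  q=atz(c,k["centre"],.022)[:2]-o; print(k["score"],k["centre"],q@ex,q@ey)
E
```

```text
4.1167 [ 0.33212081 -0.25513994  0.17228649] [-3.13998579 -0.00668904  2.58848341] 0.7624662346801007
tool -0.023382676809178396 0.19858586063560388
0.97 [192.8, 68.7] -0.12392103378406205 0.29299952799957124
0.8 [309.6, 248.0] -0.03312278702438987 0.13955868653024334
0.73 [437.9, 97.4] 0.07241807233324105 0.27113934685579727
```

View pics/w2.png

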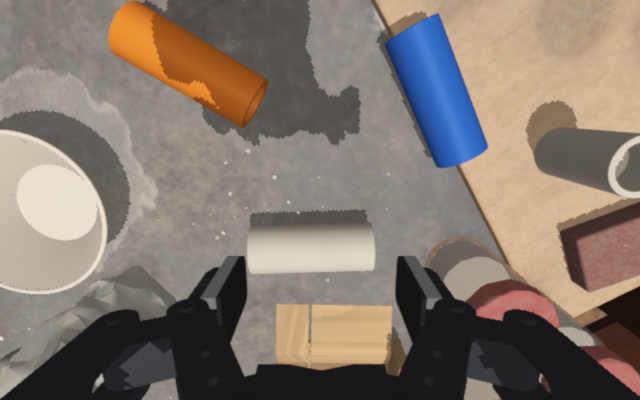

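The tube is now level in the view, centred at (311,247) and parallel to the ramp edge at row 305. It is about 7 mm left of the fingers' midline. I'll descend with that correction.

>>> {"fn": "drive_tool", "kwargs": {"commands": [[60, [0, -0.007, 0.04], [0, 0, 0]], [60, [0, -0.007, 0.08], [0, 0, 0]], [60, [0, -0.007, 0.12], [0, 0, 0]], [60, [0, -0.007, 0.15], [0, 0, 0]], [60, [0, -0.007, 0.15], [0, 0, 0]]]}}

```text
t: 4.58
tool_pos: [0.3305, -0.2627, 0.0269]
orientation: [3.141, -0.006, 2.586]
ft_force: [-0.4, 0.6, -0.3]
opening: 0.765
finger_force: 0.0
```

>>> {"fn": "drive_tool", "kwargs": {"commands": [[60, [0, 0, 0.006], [0, 0, 0]], [60, [0, 0, 0.006], [0, 0, 0]]]}}

```text
t: 4.75
tool_pos: [0.3328, -0.2648, 0.0249]
orientation: [3.141, 0.002, 2.586]
ft_force: [-0.8, -0.8, -0.4]
opening: 0.765
finger_force: 0.0
```

>>> {"fn": "drive_tool", "kwargs": {"commands": [[60, [-0.004, 0, 0.005], [0, 0, 0]], [60, [-0.01, 0, 0.005], [0, 0, 0]], [60, [-0.016, 0, 0.005], [0, 0, 0]], [60, [-0.022, 0, 0.005], [0, 0, 0]], [60, [-0.028, 0, 0.005], [0, 0, 0]]]}}

```text
t: 5.17
tool_pos: [0.3563, -0.2793, 0.0189]
orientation: [3.141, 0.001, 2.586]
ft_force: [0.4, -0.4, -0.9]
opening: 0.768
finger_force: 0.0
```

>>> {"fn": "drive_tool", "kwargs": {"commands": [[60, [-0.006, 0, 0], [0, 0, 0]], [60, [-0.012, 0, 0], [0, 0, 0]], [60, [-0.018, 0, 0], [0, 0, 0]], [60, [-0.024, 0, 0], [0, 0, 0]], [60, [-0.03, 0, 0], [0, 0, 0]]]}}

```text
t: 5.58
tool_pos: [0.3809, -0.295, 0.0182]
orientation: [-3.141, -0.0, 2.585]
ft_force: [-0.1, 0.6, 0.1]
opening: 0.765
finger_force: 0.0
```

```bash
cat > look.py <<'E'
from h import *
import sys
c=vision.camera("wrist"); d=vision.camera("side"); cv2.imwrite(f"pics/{sys.argv[1]}.png",np.hstack([cv2.resize(c["color"],(480,300)),cv2.resize(d["color"][180:290,160:280],(320,300),interpolation=2)]))
s=manip.state(); print(s["t"],s["tool_pos"],s["orientation"],s["opening"],s["ft_force"])
o=np.array([.5132,-.3399]);ex=np.array([.527,.850]);ey=np.array([-.85,.527])
p=s["tool_pos"][:2]-o; print("tool",p@ex,p@ey)
for n,cc in(("wrist",c),("side",d)):
  for k in spotter.place_of(n,"tube")[:3]:
    q=atz(cc,k["centre"],float(sys.argv[2]))[:2]-o; print(n,round(k["score"],2),k["centre"],q@ex,q@ey)
E
python3 look.py l1 .022
```

```text
5.6833 [ 0.38146095 -0.29533884  0.01826373] [-3.14120707e+00  8.14507600e-04  2.58581894e+00] 0.7629558986032796 [0.35140351 0.29158666 0.01553016]
tool -0.031549495170751694 0.13546192444003535
wrist 0.79 [319.7, 349.9] -0.031979120079439406 0.10041327206855724
side 0.92 [229.2, 166.4] -0.11494764388566894 0.290455132692543
side 0.87 [273.9, 194.4] 0.07303187786722555 0.27697709228388384
side 0.84 [213.5, 220.8] -0.03495290632889611 0.09979408505327898
```

View pics/l1.png

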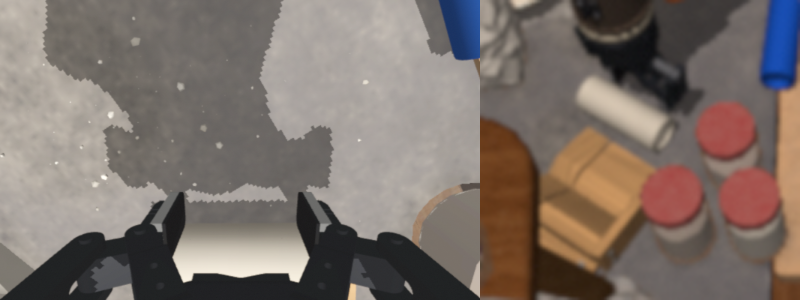

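The tube (side view around (213,221)) is rolling square ahead of the fingers, at cradle y≈100 mm. I'll continue up the ramp, raising the tool slightly.

>>> {"fn": "drive_tool", "kwargs": {"commands": [[60, [-0.006, 0, 0], [0, 0, 0]], [60, [-0.012, 0, 0], [0, 0, 0]], [60, [-0.018, 0, 0], [0, 0, 0]], [60, [-0.024, 0, 0], [0, 0, 0]], [60, [-0.03, 0, 0], [0, 0, 0]]]}}

```text
t: 6.2
tool_pos: [0.4066, -0.3108, 0.0183]
orientation: [3.142, 0.0, 2.586]
ft_force: [-1.6, 1.0, 2.1]
opening: 0.77
finger_force: 1.0
```

>>> {"fn": "drive_tool", "kwargs": {"commands": [[60, [-0.005, 0, -0.001], [0, 0, 0]], [60, [-0.01, 0, -0.002], [0, 0, 0]], [60, [-0.015, 0, -0.003], [0, 0, 0]], [60, [-0.02, 0, -0.004], [0, 0, 0]], [60, [-0.025, 0, -0.005], [0, 0, 0]]]}}

```text
t: 6.62
tool_pos: [0.4274, -0.3238, 0.0233]
orientation: [3.141, -0.0, 2.585]
ft_force: [-1.9, 1.2, 1.5]
opening: 0.768
finger_force: 1.4
```

>>> {"fn": "drive_tool", "kwargs": {"commands": [[60, [-0.004, 0, -0.001], [0, 0, 0]], [60, [-0.008, 0, -0.002], [0, 0, 0]], [60, [-0.012, 0, -0.003], [0, 0, 0]], [60, [-0.015, 0, -0.003], [0, 0, 0]], [60, [-0.018, 0, -0.003], [0, 0, 0]]]}}

```text
t: 7.03
tool_pos: [0.4427, -0.3333, 0.0263]
orientation: [3.142, 0.0, 2.586]
ft_force: [-3.0, 1.6, 2.8]
opening: 0.767
finger_force: 1.4
```

```bash
python3 look.py l2 .033
```

```text
7.1333 [ 0.44328148 -0.33367338  0.0263228 ] [-3.14129300e+00  1.23822498e-03  2.58567916e+00] 0.7636661100597661 [-0.20367555  0.94097812  0.24791665]
tool -0.03155443058395934 0.06271217277631709
wrist 0.98 [323.3, 352.6] -0.030403224767270424 0.028497574025956336
side 0.85 [273.0, 195.3] 0.0766712192768714 0.2676631750300635
side 0.76 [199.0, 236.2] -0.03522409113970736 0.03183570985074854
side 0.69 [227.2, 166.6] -0.11419280906929073 0.2812215366833874
```

View pics/l2.png

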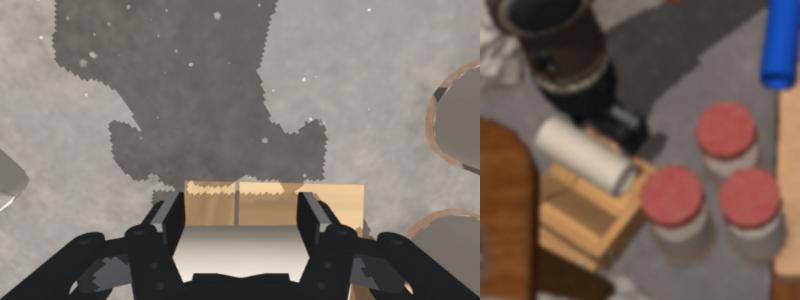

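The tube is high on the ramp (side pixel (199,236)) and square to it, about 10 mm from going over the crest. I'll push the rest slowly.

>>> {"fn": "drive_tool", "kwargs": {"commands": [[60, [-0.003, 0, -0.001], [0, 0, 0]], [60, [-0.006, 0, -0.001], [0, 0, 0]], [60, [-0.009, 0, -0.002], [0, 0, 0]], [60, [-0.012, 0, -0.002], [0, 0, 0]], [60, [-0.015, 0, -0.003], [0, 0, 0]]]}}

```text
t: 7.65
tool_pos: [0.456, -0.3416, 0.0294]
orientation: [-3.141, 0.001, 2.586]
ft_force: [-1.0, -0.5, -0.1]
opening: 0.762
finger_force: 0.0
```

```bash
python3 look.py l3 .0305
```

```text
7.75 [ 0.45615737 -0.34169219  0.02951287] [-3.14129393e+00  1.33437144e-03  2.58586073e+00] 0.7639765017705373 [0.03821016 0.23520222 0.22233464]
tool -0.031584823326186375 0.04754175169744989
wrist 0.57 [320.4, 353.4] -0.03166905716698129 0.007967151824752414
side 0.69 [273.1, 197.7] 0.08089910731515862 0.26154032455346915
side 0.57 [228.6, 165.5] -0.11421709565890394 0.28836123750367293
side 0.55 [197.8, 238.9] -0.03390109046657814 0.023502226364633377
```

View pics/l3.png

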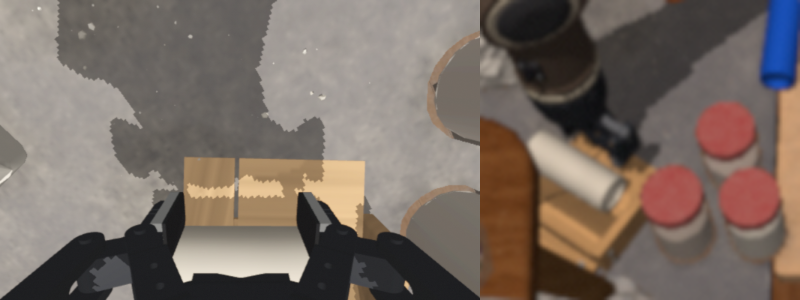

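The tube has dropped into the vee and the push force is gone. I'll back off and lift.

>>> {"fn": "drive_tool", "kwargs": {"commands": [[60, [0.01, 0, 0], [0, 0, 0]], [60, [0.03, 0, 0], [0, 0, 0]], [60, [0.04, 0, -0.04], [0, 0, 0]], [60, [0.04, 0, -0.08], [0, 0, 0]], [60, [0.04, 0, -0.12], [0, 0, 0]]]}}

```text
t: 8.27
tool_pos: [0.4189, -0.319, 0.1498]
orientation: [3.141, -0.003, 2.584]
ft_force: [1.3, 0.6, 0.5]
opening: 0.764
finger_force: 0.0
```

```bash
python3 - <<'E'
from h import *
s=manip.state(); print(s["t"],s["tool_pos"],np.round(s["joints"],2))
E
```

```text
8.2667 [ 0.41891617 -0.31895801  0.14982027] [-0.07  0.44  0.83  1.97 -0.41  0.91  1.98]
```

>>> {"fn": "drive_tool", "kwargs": {"commands": [[200, [0, -0.01, -0.035], [0, 0, -7]], [200, [-0.02, -0.03, -0.06], [0, 0, -14]], [200, [-0.04, -0.055, -0.08], [0, 0, -21]], [200, [-0.065, -0.08, -0.08], [0, 0, -28]], [200, [-0.087, -0.098, -0.08], [0, 0, -35]]]}}

```text
t: 8.68
tool_pos: [0.443, -0.4514, 0.2311]
orientation: [-3.14, 0.003, -3.081]
ft_force: [0.4, 0.1, 0.1]
opening: 0.213
finger_force: 0.0
```

>>> {"fn": "drive_tool", "kwargs": {"commands": [[200, [0, 0, 0], [0, 0, -7]], [200, [0, 0, 0], [0, 0, -14]], [200, [0, 0, 0], [0, 0, -21]], [200, [0, 0, 0], [0, 0, -28]], [200, [0, 0, 0], [0, 0, -35]]]}}

```text
t: 9.1
tool_pos: [0.4419, -0.4477, 0.2259]
orientation: [3.132, -0.003, -2.606]
ft_force: [-0.4, -1.0, -1.7]
opening: 0.214
finger_force: 0.0
```

>>> {"fn": "drive_tool", "kwargs": {"commands": [[200, [0, 0, 0], [0, 0, -7]], [200, [0, 0, 0], [0, 0, -14]], [200, [0, 0, 0], [0, 0, -20]], [200, [0, 0, 0], [0, 0, -20]]]}}

```text
t: 9.43
tool_pos: [0.4408, -0.4463, 0.222]
orientation: [3.12, -0.003, -2.315]
ft_force: [0.4, 0.5, -1.7]
opening: 0.217
finger_force: 0.0
```

```bash
python3 look.py l4 .0305; python3 - <<'E'
from h import *
c=vision.camera("wrist"); cv2.imwrite("pics/w3.png",c["color"])
o=np.array([.5132,-.3399]);ex=np.array([.527,.850]);ey=np.array([-.85,.527])
for r in spotter.trace("wrist","tube")[:2]:
    b=cv2.minAreaRect(np.argwhere(r["pixels"])[:,::-1].astype(np.float32)); print(r["score"],r["box"])
    for p in cv2.boxPoints(b): q=atz(c,p,.0305)[:2]-o; print(p.round(0),(q@ex).round(4),(q@ey).round(4))
for k,z in(("seat",.0305),("stop",.0305),("crest",.013)):
  for r in spotter.place_of("wrist",k)[:1]: q=atz(c,r["centre"],z)[:2]-o; print(k,r["score"],np.round(r["centre"]),q@ex,q@ey)
E
```

```text
9.5333 [ 0.44102672 -0.44601934  0.22175228] [ 3.11953132e+00  1.42631803e-03 -2.31685252e+00] 0.2155859545466683 [ 1.04492741  0.19342052 -0.67352636]
tool -0.12823675969201612 0.0054223925012935196
wrist 0.96 [609.5, 131.8] -0.1251484983850939 0.2857910857208621
wrist 0.9 [586.1, 312.9] 0.07017279069155782 0.2676372138813301
wrist 0.76 [334.0, 277.2] -0.027914346280690797 0.0028203907508827933
side 0.85 [272.7, 197.7] 0.07980742856507513 0.2608792369066157
side 0.76 [195.3, 244.9] -0.027935692505153504 0.004006924532515724
side 0.69 [228.3, 165.1] -0.11602650113911565 0.28914435317076287
0.81 [303.6, 221.1, 348.6, 336.0]
[300. 225.] -0.0931 -0.0193
[343. 217.] -0.0924 0.0239
[363. 330.] 0.0391 0.0226
[321. 337.] 0.0387 -0.0251
0.68 [529.2, 265.9, 640.0, 354.9]
[527. 317.] 0.0616 0.2012
[626. 257.] 0.0112 0.307
[650. 297.] 0.0661 0.3358
[551. 357.] 0.1212 0.2271
stop 0.94 [344. 342.] 0.049944299433323215 -0.001691240769395747
crest 0.26 [344. 342.] 0.06335780207356105 -0.0024632371179131155
```

View pics/w3.png

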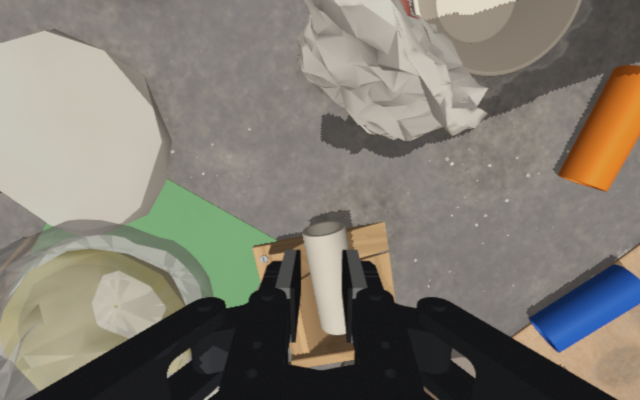

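The view shows the tube in the vee, its outer end at (325,230), parallel to the vee and short of the stop. The tool's turn stopped about 11° short, so I'll check the joints.

```bash
python3 - <<'E'
from h import *
s=manip.state(); print(s["t"],s["tool_pos"],s["orientation"],np.round(s["joints"],3))
E
```

```text
9.8833 [ 0.44179408 -0.44631502  0.2215746 ] [ 3.11911993 -0.00426013 -2.31857623] [ 1.13   0.517 -0.608  1.559  0.31   1.187  2.854]
```

j7 is at its limit, so I'll turn the other way round, which gives the same finger line.

>>> {"fn": "drive_tool", "kwargs": {"commands": [[200, [0, 0, 0], [0, 0, 7]], [200, [0, 0, 0], [0, 0, 14]], [200, [0, 0, 0], [0, 0, 21]], [200, [0, 0, 0], [0, 0, 28]], [200, [0, 0, 0], [0, 0, 35]]]}}

```text
t: 10.3
tool_pos: [0.4421, -0.4462, 0.2218]
orientation: [3.126, -0.016, -2.935]
ft_force: [-1.0, 0.5, -0.4]
opening: 0.214
finger_force: 0.0
```

>>> {"fn": "drive_tool", "kwargs": {"commands": [[200, [0, 0, 0], [0, 0, 7]], [200, [0, 0, 0], [0, 0, 14]], [200, [0, 0, 0], [0, 0, 21]], [200, [0, 0, 0], [0, 0, 28]], [200, [0, 0, 0], [0, 0, 35]]]}}

```text
t: 10.72
tool_pos: [0.4421, -0.4462, 0.222]
orientation: [3.137, -0.022, 2.737]
ft_force: [0.0, -0.9, 0.7]
opening: 0.214
finger_force: 0.0
```

>>> {"fn": "drive_tool", "kwargs": {"commands": [[200, [0, 0, 0], [0, 0, 7]], [200, [0, 0, 0], [0, 0, 14]], [200, [0, 0, 0], [0, 0, 21]], [200, [0, 0, 0], [0, 0, 28]], [200, [0, 0, 0], [0, 0, 35]]]}}

```text
t: 11.13
tool_pos: [0.4422, -0.4462, 0.2221]
orientation: [-3.133, -0.02, 2.127]
ft_force: [-0.4, -0.6, -0.4]
opening: 0.211
finger_force: 0.0
```

>>> {"fn": "drive_tool", "kwargs": {"commands": [[200, [0, 0, 0], [0, 0, 7]], [200, [0, 0, 0], [0, 0, 14]], [200, [0, 0, 0], [0, 0, 21]], [200, [0, 0, 0], [0, 0, 28]], [200, [0, 0, 0], [0, 0, 35]]]}}

```text
t: 11.55
tool_pos: [0.4422, -0.4462, 0.2221]
orientation: [-3.123, -0.011, 1.516]
ft_force: [-0.3, -0.1, 0.1]
opening: 0.215
finger_force: 0.0
```

```bash
python3 - <<'E'
from h import *
s=manip.state(); print(s["t"],s["tool_pos"],s["orientation"],np.round(s["joints"],3))
E
```

```text
11.55 [ 0.44215798 -0.44620938  0.22213281] [-3.12313974 -0.01113389  1.51557889] [ 0.773  0.446 -0.087  1.586  0.043  1.134  0.621]
```

```bash
cat > d.py <<'E'
from h import *; import sys
from scipy.spatial.transform import Rotation as Ro
def go(x,y,z,yaw=1.0158):
    s=manip.state(); R=Ro.from_euler("xyz",s["orientation"])
    o=np.array([.5132,-.3399]);ex=np.array([.527,.850]);ey=np.array([-.85,.527])
    T=np.r_[o+x*ex+y*ey,z]; p=np.array(s["tool_pos"]); q=p[:2]-o
    print("t",s["t"],"cradle xy",(q@ex).round(4),(q@ey).round(4),"z",p[2].round(4),"shift",R.inv().apply(T-p).round(4),"rot",np.degrees((R.inv()*Ro.from_euler("xyz",[np.pi,0,yaw])).as_rotvec()).round(1))
go(*map(float,sys.argv[1:4]))
E
python3 d.py -.13 .003 .222
```

```text
t 11.55 cradle xy -0.1278 0.0044 z 0.2221 shift [-0.0026  0.0001  0.0001] rot [-1.2 -0.4 28.6]
```

>>> {"fn": "drive_tool", "kwargs": {"commands": [[200, [0, 0, 0], [-0.3, -0.1, 7]], [200, [0, 0, 0], [-0.6, -0.2, 14]], [200, [0, 0, 0], [-0.9, -0.3, 21]], [200, [-0.002, 0, 0], [-1.2, -0.4, 28]], [200, [-0.0026, 0, 0], [-1.2, -0.4, 28.6]]]}}

```text
t: 11.97
tool_pos: [0.442, -0.4489, 0.2222]
orientation: [3.141, 0.001, 1.017]
ft_force: [0.9, 0.3, -0.0]
opening: 0.209
finger_force: 0.0
```

>>> {"fn": "drive_tool", "kwargs": {"commands": [[200, [0, 0, 0.04], [0, 0, 0]], [200, [0, 0, 0.08], [0, 0, 0]], [200, [0, 0, 0.11], [0, 0, 0]], [200, [0, 0, 0.11], [0, 0, 0]]]}}

```text
t: 12.3
tool_pos: [0.4388, -0.446, 0.1056]
orientation: [-3.131, -0.002, 1.026]
ft_force: [-0.1, 0.4, -0.6]
opening: 0.219
finger_force: 0.0
```

```bash
python3 d.py -.13 .003 .036; python3 look.py l5 .0305
```

```text
t 12.3 cradle xy -0.1294 0.0073 z 0.1056 shift [-0.0008  0.005   0.0695] rot [-0.6 -0.1  0.6]
12.4 [ 0.44145889 -0.44882256  0.1116171 ] [-3.13941765e+00 -2.49215422e-04  1.02453633e+00] 0.2155714954542976 [-0.59171117 -0.21103959  0.84967639]
tool -0.13039173795937126 0.0035777515288260443
wrist 0.55 [331.9, 58.5] -0.03176865733391605 0.0013389197283418103
side 0.86 [272.7, 195.0] 0.07426479136204031 0.269231711396258
side 0.74 [227.5, 165.9] -0.11637729882355076 0.28516817858003257
side 0.6 [194.8, 246.8] -0.025320112045389663 -0.0016573344503944458
```

View pics/l5.png

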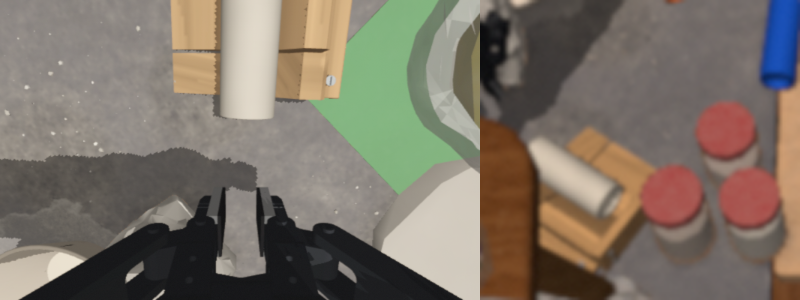

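The tube's open end at (247,110) is in line with the two fingertips, with clear floor below them and the foil off to the left. I'll move slightly nearer and descend.

>>> {"fn": "drive_tool", "kwargs": {"commands": [[205, [0.015, 0, 0.01], [0, 0, 0]], [205, [0.015, 0, 0.04], [0, 0, 0]], [205, [0.015, 0, 0.07], [0, 0, 0]], [205, [0.015, 0, 0.077], [0, 0, 0]], [205, [0.015, 0, 0.077], [0, 0, 0]]]}}

```text
t: 12.92
tool_pos: [0.4488, -0.4348, 0.0333]
orientation: [-3.138, -0.001, 1.023]
ft_force: [-0.6, 0.4, 0.1]
opening: 0.194
finger_force: 0.0
```

```bash
python3 d.py -.115 .003 .034
```

```text
t 12.9167 cradle xy -0.1146 0.0047 z 0.0333 shift [-0.0005  0.0017 -0.0007] rot [-0.2 -0.1  0.4]
```

>>> {"fn": "drive_tool", "kwargs": {"commands": [[205, [0.006, 0.001, 0], [0, 0, 0]], [205, [0.012, 0.001, 0], [0, 0, 0]], [205, [0.017, 0.001, 0], [0, 0, 0]], [205, [0.021, 0.001, 0], [0, 0, 0]], [205, [0.025, 0.001, 0], [0, 0, 0]]]}}

```text
t: 13.33
tool_pos: [0.464, -0.4158, 0.0359]
orientation: [3.14, 0.0, 1.022]
ft_force: [0.2, -1.3, 0.9]
opening: 0.193
finger_force: 0.6
```

>>> {"fn": "drive_tool", "kwargs": {"commands": [[205, [0.002, 0, 0], [0, 0, 0]], [205, [0.004, 0, 0], [0, 0, 0]], [205, [0.006, 0, 0], [0, 0, 0]], [205, [0.008, 0, 0], [0, 0, 0]], [205, [0.01, 0, 0], [0, 0, 0]]]}}

```text
t: 13.75
tool_pos: [0.4682, -0.4071, 0.0346]
orientation: [-3.141, -0.0, 1.022]
ft_force: [0.1, -1.3, 0.1]
opening: 0.192
finger_force: 0.6
```

```bash
python3 look.py l6 .0305;  python3 - <<'E'
from h import *
c=vision.camera("wrist"); cv2.imwrite("pics/w4.png",c["color"])
E
```

```text
13.85 [ 0.46843351 -0.40660802  0.03453319] [-3.14080223e+00 -7.00976319e-04  1.02224403e+00] 0.19468833710844607 [ 0.44231238 -0.31371274  0.0327207 ]
tool -0.08029375934736445 0.0028963877831680138
wrist 0.91 [326.3, 117.8] -0.014209572893809466 -0.00038124101277032065
side 0.76 [199.2, 245.2] -0.01733769788963597 0.009250210032572507
side 0.65 [227.5, 165.9] -0.11637729882355076 0.28516817858003257
side 0.61 [272.0, 194.6] 0.07152241207031097 0.2693123266745568
```

View pics/w4.png

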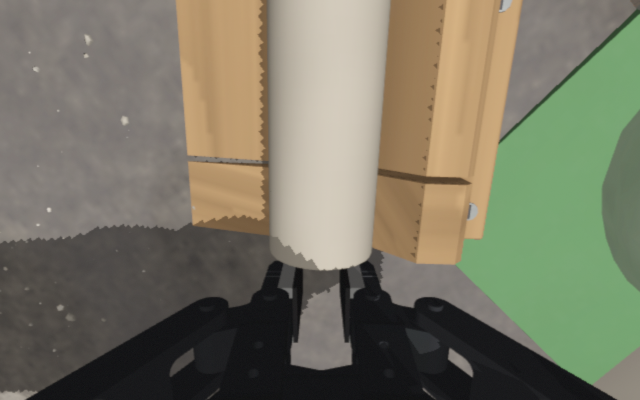

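The fingers are on the tube's end at (322,262), still just outside the cradle's end near row 235. The push force is about 1 N, so I'll push on gently until the stop is felt.

>>> {"fn": "drive_tool", "kwargs": {"commands": [[205, [0.002, 0, 0], [0, 0, 0]], [205, [0.004, 0, 0], [0, 0, 0]], [205, [0.006, 0, 0], [0, 0, 0]], [205, [0.007, 0, 0], [0, 0, 0]], [205, [0.008, 0, 0], [0, 0, 0]]]}}

```text
t: 14.42
tool_pos: [0.4725, -0.4, 0.0346]
orientation: [-3.141, -0.0, 1.022]
ft_force: [-1.0, -1.5, -0.3]
opening: 0.197
finger_force: 0.4
```

>>> {"fn": "drive_tool", "kwargs": {"commands": [[205, [0.001, 0, 0], [0, 0, 0]], [205, [0.002, 0, 0], [0, 0, 0]], [205, [0.003, 0, 0], [0, 0, 0]]]}}

```text
t: 14.67
tool_pos: [0.4728, -0.3994, 0.0347]
orientation: [-3.141, 0.002, 1.02]
ft_force: [-3.8, -6.9, -0.8]
opening: 0.196
finger_force: 4.1
```

```bash
python3 look.py l7 .0305
```

```text
14.7667 [ 0.47281444 -0.39946458  0.03469935] [-3.14129098e+00  1.78371924e-03  1.02018845e+00] 0.1967815803117353 [-2.65174832 -4.88484423 -0.99828924]
tool -0.07191308029968553 0.0029371938026980108
side 0.82 [204.3, 247.4] 0.0001622079397889321 0.011421794231580656
side 0.79 [227.3, 165.2] -0.11862332055724967 0.2870955648452205
side 0.66 [272.8, 195.2] 0.07495048467750465 0.26877682950189274
```

The force rose to 8 N and the tool stalled where expected, so the tube is against the stop. I'll back off and look.

>>> {"fn": "drive_tool", "kwargs": {"commands": [[205, [-0.004, 0, 0], [0, 0, 0]], [205, [-0.015, 0, 0], [0, 0, 0]], [205, [-0.03, 0, 0], [0, 0, 0]], [205, [-0.03, 0, -0.035], [0, 0, 0]], [205, [-0.03, 0, -0.07], [0, 0, 0]]]}}

```text
t: 15.28
tool_pos: [0.4552, -0.4244, 0.1032]
orientation: [-3.136, -0.0, 1.019]
ft_force: [1.1, -0.0, 0.2]
opening: 0.195
finger_force: 0.0
```

>>> {"fn": "drive_tool", "kwargs": {"commands": [[205, [-0.01, 0, -0.04], [0, 0, 0]], [205, [-0.02, 0, -0.08], [0, 0, 0]], [205, [-0.02, 0, -0.12], [0, 0, 0]], [205, [-0.02, 0, -0.12], [0, 0, 0]]]}}

```text
t: 15.62
tool_pos: [0.4493, -0.4451, 0.2339]
orientation: [3.129, 0.002, 1.019]
ft_force: [0.4, -0.4, 1.4]
opening: 0.195
finger_force: 0.0
```

```bash
python3 look.py l8 .0305; python3 - <<'E'
from h import *
c=vision.camera("wrist"); cv2.imwrite("pics/w5.png",c["color"])
E
```

```text
15.7167 [ 0.44780726 -0.44223193  0.22693161] [3.13775337e+00 3.50851178e-04 1.02050445e+00] 0.19617427722373873 [-0.68708142  1.02191391 -1.08495994]
tool -0.12144411119065483 0.0016549044628494563
wrist 0.81 [316.8, 50.9] -0.00294878181891599 -0.0011856903959513812
wrist 0.59 [24.1, 178.4] -0.12020909059015024 0.2883995106360527
side 0.76 [227.5, 165.5] -0.11733617758158008 0.28646599651024535
side 0.74 [202.4, 246.9] -0.005700656906191982 0.009788032111005597
side 0.57 [272.2, 196.9] 0.0768032892436649 0.26252067870942125
```

View pics/w5.png

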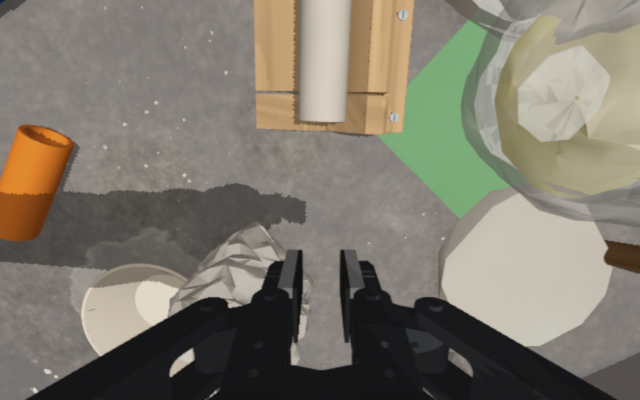

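The tube's outer end (325,122) lies about 10 mm inside the cradle's open end (row 132). It is parallel to the vee and the arm is clear of it.

```bash
python3 -c "
from rig import manip
print(manip.job_done())"
```

```text
the job is handed in; nothing more can be done
None
```

I rolled the tube over the ramp into the vee and pushed it along until it met the end stop (about 8 N at contact). The arm is clear and the job is handed in at about 16 s; no verdict came back, but the last wrist view shows the tube straight and its outer end where a seated tube's should be.

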